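# Snap a filter retainer home with the push rod

### The arm

A 7-joint arm with a two-finger parallel gripper is mounted at the origin on a cart in front of the work surface, level with it; the furniture and walls round the work are solid. World frame = base frame: x ahead of the robot, y to its left, z up, the work surface at z = 0. Lengths are in m, angles in degrees, forces in N, time in s.
With the tool pointing down it reaches from about 0.425 to 0.875 m from the base axis. Payload 4.7 kg.
Tool frame: the origin (TCP) lies at the very end of the fingers, on their centre line; the grasp point (between the pads) lies 19 mm behind it; z points along the fingers, y is the line along which they close (so a half turn about z gives the same grasp; the last joint's range is limited). The gripper opens to 87 mm and grips with 3 to 60 N. Pads are 19 mm wide; open, the fingers measure 117 mm over their backs; the gripper's body (75 mm by 190 mm) begins 51 mm behind the grasp point.
Start: joints at [-63.879, 18.392, -4.016, 83.108, 1.295, 78.541, -3.26], TCP at [0.278, 0.588, 0.223] pointing down, gripper open.
Joint ranges: [-163.93, 163.93], [-17.29, 119.83], [-79.2, 71.16], [3.27, 140.29], [-89.18, 269.18], [5.43, 117.66], [-154.24, 154.24]. Speed limits (degrees/s): [147.25, 147.25, 180, 180, 180, 180, 180].

### API

Orientations are given as [roll, pitch, yaw] about the fixed x, y, z axes, in that order (R = Rz(yaw) Ry(pitch) Rx(roll)).
In Python, from cell import get_obs, eyes, env gives the robot as it stands.
- The arm moves only by the tool servo_tool, never from a script. Its argument "series" is a list that holds one entry, the list of rows, each a list of 7 numbers: the shift along the tool's x, y, z in units of 300 mm (1.0 is 300 mm), then the turn, a rotation vector about the tool's x, y, z in units of pi rad (1.0 is pi rad), then the opening, from 0 (shut) to 1 (fully open). In form: [[[tx, ty, tz, wx, wy, wz, gripper], ...]]. A call has 1 to 12 rows; each row is the pose to reach, as a shift and turn from the pose commanded when the call began, along the tool's axes at that moment, turning the shorter way round; what a row does not reach only later rows make up. A row lasts 1/12 s, in which the tool goes at most 41.7 mm and 7.16 degrees, less where a joint would pass 70% of its speed; a pose out of reach is approached as far as the arm can. A call with a number of a shift or a turn outside -1 to 1 is refused whole. A call with a gripper value outside its range is refused whole. The fingers move at their own pace and stop on an object; "grip_force" is the grip in N (left out, the last holds). Time passes only in rows, so rows that repeat a pose let the fingers close. It gives the time, the measured TCP pose, the force, the opening and the grip force at its end, in the units of the state.
- get_obs(): the state, without advancing time (a new reading comes with each control period).
- eyes.read_camera(name): name is "side" or "top" or "wrist"; returns a dict with "frame" (384x512x3 uint8, red, green, blue), "depth" (384x512 float32, m along the optical axis (not along the pixel's ray), 0 where there is no reading), "fx", "fy", "cx", "cy" (pixels), "origin" and "rotation" of the camera in the world; the wrist camera has in their place "mount" (4x4, takes a point from camera to tool coordinates, whose origin is the TCP and whose axes are the flange's). Camera axes: x right, y down, z forward; pixel columns grow to the right and rows downward; lengths in m; the calibration is good to about 2 mm. A picture is of the moment at which its call begins: read the wrist's pose just before it.
- env.sign_off(): hands the job in; it is judged then, once.
The state is a dict: "time_s": time; "qpos": joint angles; "joint_velocities": joint speeds; "effort": joint torques, N m; "tool_pos": TCP position; "tool_rot": TCP orientation; "force": force on the tool from outside, world axes, zero at the start; "wrist_torque": the same for the moment, N m; "grip_width": finger opening in m; "grasp_force": force on a finger pad.
Only numpy, scipy, OpenCV 4.12 (cv2) and the standard library are available. Lean on these libraries where they do the work, as an engineer would, in place of code of your own. Each camera call takes 0.05 s, during which the arm holds its last target. There are 200 camera calls.

### The job

One of the two filter holders still has its round retainer standing proud in the recess: take the push rod out of its slanted stand and, holding the rod upright, press that retainer straight down with it, not with the fingers, until it snaps fully home and lies flush. Then stand the rod upright on its round face on the open bench and let go. Leave the finished holder and the other things on the bench alone.

Things in the scene. Friction and masses are not known exactly. Their poses are not given: they have to be found in the camera images.
- open_holder: Unfinished filter holder: aluminium block 104 x 104 x 40 mm, fixed, a short hose barb on its +x side. Round recess in the top, 61 mm across, 26 mm deep, in the middle; four spring clips (round steel noses) stick about 4 mm into it, 28 mm above the bench. Origin: centre of the underside, z up, at bench height.
- retainer: Loose stepped grey plastic disc 26 mm high: flange (lower 10 mm) 58 mm across, neck above it 48 mm, flat top. Origin: centre of underside, z up. Starts in the recess mouth on the clips, underside 29 mm above the bench, top 15 mm proud of the block. Home: underside 14 mm, top 40 mm above the bench, flush, clips closed over the flange.
- retainer_top (a point): Centre of the retainer's flat top, 26 mm above its origin. Pressed straight down it resists with a peak of about 9 N (7 to 14 N) over the first 5 mm while the clips spread, slides on with little force for about 6 mm (it stays there if left), then snaps down the last 4 mm; at home it meets a rigid stop.
- finished_holder: The other filter holder, same block, fixed, its retainer already home and flush (also fixed). Origin: centre of the underside, z up. Which holder stands left and which right varies.
- pusher: Push rod, loose, about 0.2 kg, 145 mm long: aluminium rod 36 mm in diameter and 75 mm long with flat rubber face, then a black handle 26 x 26 mm square, 70 mm long. Origin: centre of the pressing face; +z runs along the rod to the handle; the handle's flats look along x and y. Starts in the stand, 35 degrees from vertical, handle end leaning to the stand's -x.
- pusher_handle (a point): Point on the rod's axis in the handle, 112 mm from the pressing face (33 mm from the handle's end); a good place to grip across the flats that look along y.
- pusher_stand: Slanted stand, fixed: base plate 110 x 84 x 8 mm (x from -65 to +45 mm) and a trough open at its upper end and its +x side. Origin: on the bench, 28 mm below the centre of the resting rod's face. Rod leans to -x; y runs across the trough. Cheeks, 2.5 mm clear of the rod, reach 52 mm up along it, so the handle is free. The rod slides out along its axis.
- petri_dish: Bystander: round petri dish, 60 mm across, 16 mm high. Origin: centre of the underside.
- brown_bottle: Bystander: brown bottle with dark cap, 50 mm across, 80 mm high. Origin: centre of the underside.
- calculator: Bystander: desk calculator 174 x 108 x 27 mm. Origin: centre of the underside.
Mind the look-alikes: they are no part of the job. There is more than one size of the pusher_stand; the job needs the largest.

How it is judged (in metres and radians):
On the way, in this order (a step that is already met when the one before it is completed fails the run):
1. the push rod has been drawn out of its stand (distance between pusher and pusher_stand above 0.11 m and z of retainer in the frame of open_holder above 0.024 m), for 0.1 s.
2. the retainer is home, with the upright rod's face still on it (z of retainer in the frame of open_holder below 0.0165 m and horizontal distance between retainer and open_holder below 0.004 m and angle between retainer's own z axis and vertical below 0.07 rad and distance between pusher and retainer_top below 0.02 m and angle between pusher's own z axis and vertical below 0.26 rad), for 0.1 s.
At the end, for the whole second after the job is handed in: The retainer is home (underside under 16.5 mm above the holder's underside; home is 14 mm; within 4 mm of centre and 4 degrees of level); the rod stands upright and at rest on its round face on the bench (face less than 5 mm above it, within 4.5 degrees of vertical) (z of retainer in the frame of open_holder below 0.0165 m and horizontal distance between retainer and open_holder below 0.004 m and angle between retainer's own z axis and vertical below 0.07 rad and height (world z) of pusher below 0.005 m and angle between pusher's own z axis and vertical below 0.08 rad and linear speed of each of pusher, retainer below 0.02 m/s); the robot touches nothing.
It fails at once if the fingers press on the retainer (over 1 N) (contact force between the fingers and retainer above 1 N).
It fails at once if the rod is pressed on the retainer (over 4 N) while tilted more than 20 degrees (contact force between pusher and retainer above 4 N and angle between pusher's own z axis and vertical above 0.35 rad).
It fails at once if the rod is pressed on the finished holder (over 3 N) (contact force between pusher and finished_holder above 3 N).
It fails at once if a bystander is moved by more than 20 mm (distance of any of petri_dish, brown_bottle, calculator from where it was at the start of the episode above 0.02 m).
It also fails if it takes over 45 s, if anything falls off the work surface, if the arm or the gripper's body presses on something with over 40 N, if the wrist force passes 120 N, or if a joint passes its speed limit or range.

## Working session

There is one attempt and no reset: what is moved stays moved. The work goes in short steps, Python scripts to look and compute and a tool call to move; the robot and the scene stay as the last step left them, time stands still between calls to the robot, and variables do not carry over. Pictures are saved under pics/ and viewed, at most 10 in all, crops included, and the job is handed in when it is done.

Besides the shell and the picture viewer there is one more tool, called after "Request:" by a JSON object that holds its "api" and its "payload". servo_tool: Moves the arm, as the interface text tells. Shifts and turns lie within -1 to 1; 1 stands for 300 mm of shift or pi rad of turn. Its arguments: {"type":"object","properties":{"series":{"type":"array"},"grip_force":{"type":"number"}},"required":["series"]}

```bash
mkdir -p pics; cat > h.py <<'E'
import numpy as np, cv2
from cell import get_obs, eyes, env
from scipy.spatial.transform import Rotation as R
def shot(n):
    o=get_obs(); c=eyes.read_camera(n)
    if n=="wrist":
        T=np.eye(4);T[:3,:3]=R.from_euler('xyz',o['tool_rot'],degrees=True).as_matrix();T[:3,3]=o['tool_pos']
        M=T@np.array(c['mount']);c['rotation']=M[:3,:3];c['origin']=M[:3,3]
    return c
def cloud(c):
    d=c['depth'];v,u=np.mgrid[:d.shape[0],:d.shape[1]]
    p=np.stack([(u-c['cx'])/c['fx']*d,(v-c['cy'])/c['fy']*d,d],-1)
    w=p@np.array(c['rotation']).T+np.array(c['origin']);w[d==0]=np.nan
    return w
def save(n,img,s=1): cv2.imwrite('pics/'+n+'.png',cv2.resize(img[:,:,::-1],None,fx=s,fy=s,interpolation=cv2.INTER_CUBIC))
E
python3 - <<'E'
from h import *
o=get_obs();print({k:o[k] for k in('time_s','tool_pos','tool_rot','force','grip_width')})
for n in('top','side'):
    c=shot(n);save(n+'0',c['frame'],1.5);np.savez(n+'0.npz',f=c['frame'],w=cloud(c));print(n,c['origin'],c['rotation'],c['fx'])
E
```

```text
{'time_s': 0.0, 'tool_pos': array([0.27773951, 0.58706178, 0.22145997]), 'tool_rot': array([-1.79890769e+02,  7.49318633e-03,  1.54688579e+02]), 'force': array([-0.3404728 , -0.33632249,  0.11510358]), 'grip_width': 0.08689089801666533}Traceback (most recent call last):
  File "<stdin>", line 4, in <module>
  File "h.py", line 13, in cloud
    w=p@np.array(c['rotation']).T+np.array(c['origin']);w[d==0]=np.nan
      ~~~~~~~~~~~~~~~~~~~~~~~~~~~^~~~~~~~~~~~~~~~~~~~~~
ValueError: operands could not be broadcast together with shapes (384,512) (3,)
```

```bash
sed -i "s/    return c$/    c['rotation']=R.from_euler('xyz',c['rotation'],degrees=True).as_matrix() if np.ndim(c['rotation'])==1 and len(c['rotation'])==3 else c['rotation']\n    return c/" h.py
python3 - <<'E'
from h import *
c=eyes.read_camera('top');print({k:v for k,v in c.items() if k not in('frame','depth')})
for n in('top','side'):
    c=shot(n);save(n+'0',c['frame'],1.5);np.savez(n+'0.npz',f=c['frame'],w=cloud(c))
    w=cloud(c);print(n,c['origin'],c['rotation'],[np.round(w[v,u],3) for v,u in((200,256),(300,150),(350,400))])
E
```

```text
{'fx': 426.32389727609535, 'fy': 426.32389727609535, 'cx': 257.58870155563153, 'cy': 186.0257137315999, 'origin': array([0.45996677, 0.00795445, 1.01259734]), 'rotation': array([-1.73007281e+02, -7.44486298e-02, -8.86320843e+01])}
top [0.45996677 0.00795445 1.01259734] [[ 0.02387235 -0.99227499  0.12173931]
 [-0.99971417 -0.02385294  0.00161696]
 [ 0.00129937 -0.12174312 -0.99256079]] [array([0.547, 0.012, 0.041]), array([0.312, 0.252, 0.   ]), array([ 0.214, -0.325, -0.001])]
side [ 0.24667632 -0.79401997  0.63639006] [[ 0.93453129 -0.17865887  0.30778609]
 [-0.35576917 -0.49068265  0.79539854]
 [ 0.00892029 -0.85282562 -0.52211961]] [array([0.593, 0.095, 0.001]), array([ 0.256, -0.548,  0.388]), array([ 0.661, -0.431, -0.   ])]
```

View pics/top0.png

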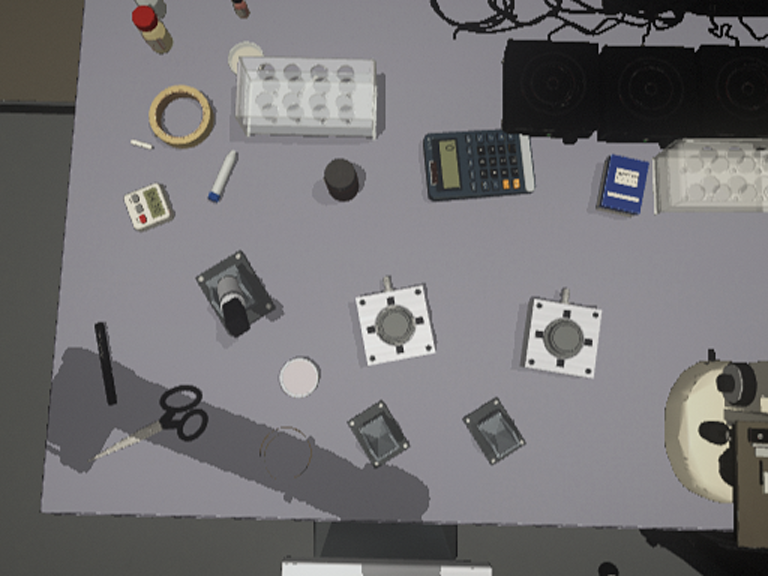

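View pics/side0.png

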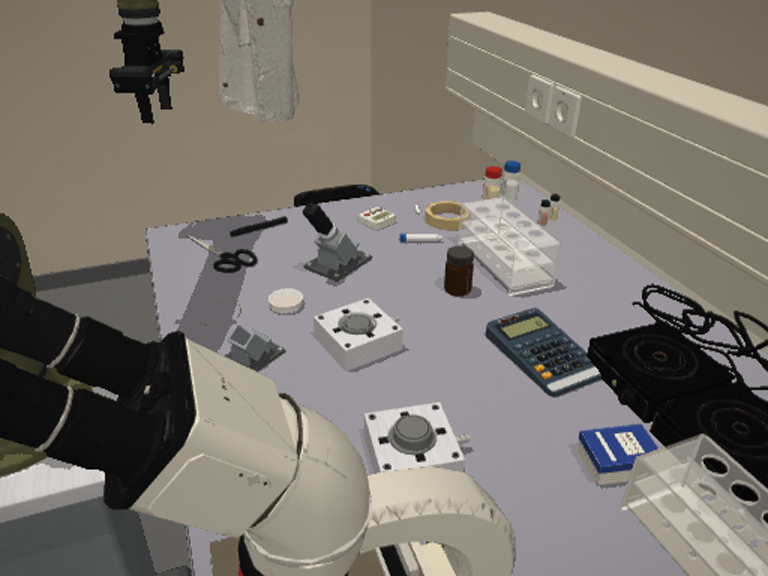

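The top view shows the rod in the large stand at about (235,295). The empty, smaller stand look-alikes are at (379,433) and (494,430). The holders are at (395,325) and (563,338), and the side view suggests the right one is proud. Next I'll measure and check with close crops.

```bash
python3 - <<'E'
from h import *
D=np.load('top0.npz');f,w=D['f'],D['w']
for n,(u,v) in dict(L=(395,325),R=(563,338)).items():
    u=int(u/1.5);v=int(v/1.5)
    s=w[v-45:v+45,u-45:u+45].reshape(-1,3);s=s[~np.isnan(s[:,0])]
    m=w[v-6:v+7,u-6:u+7].reshape(-1,3);print(n,'centre',np.nanmedian(m,0))
    b=s[(s[:,2]>.034)&(s[:,2]<.047)];pts=b[:,:2].astype(np.float32)*1000
    print(' block',cv2.minAreaRect(pts),np.median(b[:,2]))
    t=s[s[:,2]>.05]; 
    if len(t)>20: print(' proud',t.mean(0),np.median(t[:,2]),cv2.minEnclosingCircle(t[:,:2].astype(np.float32)))
for n in('top0','side0'):
    w=np.load(n+'.npz')['w']; s=w.reshape(-1,3)
    u,v=(235/1.5,300/1.5) if n=='top0' else (325/1.5,235/1.5)
    c=w[int(v)-35:int(v)+36,int(u)-35:int(u)+36].reshape(-1,3);c=c[~np.isnan(c[:,0])]
    # base plate
    b=c[(c[:,2]>.004)&(c[:,2]<.012)];print(n,'base',len(b),cv2.minAreaRect(b[:,:2].astype(np.float32)*1000))
    h=c[c[:,2]>.085];print(' handle',len(h),h.mean(0),h.max(0));
    for z in(.06,.07,.08,.09,.1,.11,.12,.13,.14):
        q=c[abs(c[:,2]-z)<.005]; print('  z',z,len(q),q.mean(0).round(4),q.std(0).round(4)) if len(q) else 0
fs=np.load('top0.npz')['f'];save('crop_stand',fs[160:235,115:200],6)
E
```

```text
L centre [ 0.51074932 -0.00445241  0.04074423]
 block ((509.016845703125, -4.649135589599609), (104.00502014160156, 104.03455352783203), 11.931639671325684) 0.04045815881964243
R centre [ 0.49583484 -0.25516311  0.05566933]
 block ((495.2120666503906, -259.95001220703125), (105.86363220214844, 104.19805145263672), 82.13726043701172) 0.04031699601568617
 proud [ 0.49496394 -0.25897978  0.05534141] 0.055372252496906804 ((0.49518635869026184, -0.25966331362724304), 0.02452627383172512)
top0 base 764 ((546.729736328125, 250.05209350585938), (167.8504180908203, 166.7552947998047), 3.2154436111450195)
 handle 430 [0.51609177 0.22004271 0.12593648] [0.55060046 0.25120581 0.15533653]
  z 0.06 97 [0.5502 0.2365 0.0599] [0.0158 0.0198 0.0026]
  z 0.07 91 [0.5478 0.2411 0.0697] [0.013  0.0179 0.003 ]
  z 0.08 69 [0.5471 0.2382 0.0795] [0.0097 0.0157 0.0031]
  z 0.09 57 [0.541  0.233  0.0905] [0.007  0.0113 0.0029]
  z 0.1 54 [0.5363 0.2342 0.0986] [0.0055 0.0091 0.0029]
  z 0.11 37 [0.5285 0.2271 0.1101] [0.0051 0.0094 0.0028]
  z 0.12 39 [0.5231 0.2225 0.1202] [0.0053 0.0091 0.003 ]
  z 0.13 37 [0.5165 0.2188 0.1299] [0.0052 0.0098 0.0028]
  z 0.14 80 [0.5    0.2104 0.1411] [0.0113 0.0095 0.0026]
side0 base 374 ((558.7012939453125, 338.8042297363281), (317.123779296875, 221.93405151367188), 78.12735748291016)
 handle 272 [0.51077411 0.21087104 0.12164053] [0.5487669  0.2368203  0.15356704]
  z 0.06 88 [0.5363 0.2276 0.0594] [0.0165 0.0139 0.0023]
  z 0.07 55 [0.5461 0.2223 0.0695] [0.013  0.005  0.0029]
  z 0.08 51 [0.5338 0.2226 0.0796] [0.0132 0.0053 0.0028]
  z 0.09 38 [0.531  0.2207 0.0902] [0.0112 0.005  0.0028]
  z 0.1 38 [0.5231 0.2175 0.1003] [0.0114 0.0065 0.0029]
  z 0.11 31 [0.5169 0.213  0.1101] [0.0103 0.0051 0.0027]
  z 0.12 35 [0.5096 0.2093 0.12  ] [0.0109 0.0051 0.003 ]
  z 0.13 36 [0.5054 0.2046 0.1302] [0.0107 0.005  0.0027]
  z 0.14 53 [0.4973 0.2038 0.1406] [0.0098 0.0059 0.0027]
```

View pics/crop_stand.png

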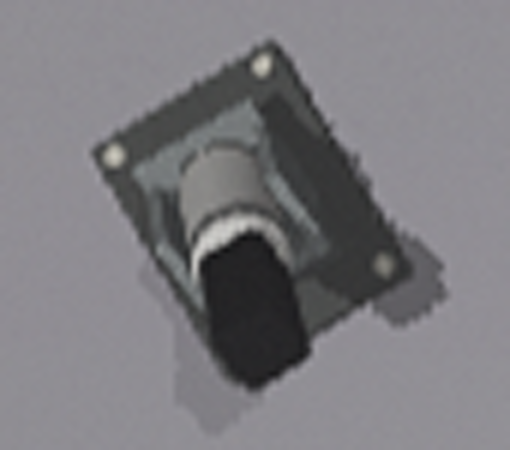

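```bash
cat >> h.py <<'E'
def delta(p,Rt,grip=None):
    "shift/turn in move units from the present measured pose"
    o=get_obs();R0=R.from_euler('xyz',o['tool_rot'],degrees=True)
    t=R0.inv().apply(np.array(p)-o['tool_pos'])/.3;w=(R0.inv()*Rt).as_rotvec()/np.pi
    print('shift',t.round(4),'turn',w.round(4),'deg',round(np.linalg.norm(w)*180,1),'mm',round(np.linalg.norm(t)*300,1))
def rodpose(x,y,z,yaw,tilt=35):
    "frame of the rod: z axis leans to stand -x"
    return np.array([x,y,z]),R.from_euler('zyx',[yaw,-tilt,0],degrees=True)
def toolrot(rod): return rod*R.from_euler('x',180,degrees=True)
E
python3 - <<'E'
from h import *
from scipy.optimize import least_squares
P=[]
for n in('top0','side0'):
    w=np.load(n+'.npz')['w'].reshape(-1,3);w=w[~np.isnan(w[:,0])]
    P.append(w[(np.hypot(w[:,0]-.52,w[:,1]-.22)<.07)&(w[:,2]>.085)&(w[:,2]<.17)])
def sd(p,q):
    o,r=rodpose(q[0],q[1],.028,q[2],q[3]); l=r.inv().apply(p-o)
    rr=np.hypot(l[:,0],l[:,1]); d=np.stack([rr-.018,abs(l[:,2]-.0375)-.0375],1)
    cy=np.linalg.norm(np.maximum(d,0),axis=1)+np.minimum(d.max(1),0)
    d=abs(l-[0,0,.11])-[.013,.013,.035]
    bx=np.linalg.norm(np.maximum(d,0),axis=1)+np.minimum(d.max(1),0)
    return np.minimum(cy,bx)
for name,p in(('top',P[0]),('side',P[1]),('both',np.vstack(P))):
    s=least_squares(lambda q:sd(p,q),[.57,.255,33,35],loss='soft_l1',f_scale=.003,x_scale=[.01,.01,5,5])
    q=s.x;print(name,len(p),q.round(4),'rms',np.sqrt((sd(p,q)**2).mean()))
# plate corners from crop (px in 6x crop)
c=shot('top')
for x,y in((100,152),(272,42),(408,272)):
    u,v=115+x/6,160+y/6;d=c['rotation']@np.array([(u-c['cx'])/c['fx'],(v-c['cy'])/c['fy'],1]);k=(.008-c['origin'][2])/d[2];print((c['origin']+k*d).round(4))
E
```

```text
top 430 [ 0.5758  0.2189 30.5244 34.6894] rms 0.004153342124161824
side 272 [ 0.575   0.217  31.4895 34.4582] rms 0.003888460411256927
both 702 [ 0.5757  0.2181 29.1735 34.6633] rms 0.0041171568565145315
[0.5777 0.3084 0.008 ]
[0.6233 0.2427 0.008 ]
[0.533  0.1845 0.008 ]
```

```bash
sed -i "s/'zyx'/'ZYX'/" h.py
python3 - <<'E'
from h import *
from scipy.optimize import least_squares
P=[]
for n in('top0','side0'):
    w=np.load(n+'.npz')['w'].reshape(-1,3);w=w[~np.isnan(w[:,0])]
    P.append(w[(np.hypot(w[:,0]-.52,w[:,1]-.22)<.07)&(w[:,2]>.085)&(w[:,2]<.17)])
def sd(p,q):
    o,r=rodpose(q[0],q[1],.028,q[2],q[3]); l=r.inv().apply(p-o)
    rr=np.hypot(l[:,0],l[:,1]); d=np.stack([rr-.018,abs(l[:,2]-.0375)-.0375],1)
    cy=np.linalg.norm(np.maximum(d,0),axis=1)+np.minimum(d.max(1),0)
    d=abs(l-[0,0,.11])-[.013,.013,.035]
    bx=np.linalg.norm(np.maximum(d,0),axis=1)+np.minimum(d.max(1),0)
    return np.minimum(cy,bx)
for name,p in(('top',P[0]),('side',P[1]),('both',np.vstack(P))):
    s=least_squares(lambda q:sd(p,q),[.57,.255,33,35],loss='soft_l1',f_scale=.003,x_scale=[.01,.01,5,5])
    q=s.x;print(name,len(p),q.round(4),'rms',np.sqrt((sd(p,q)**2).mean()))
o,r=rodpose(q[0],q[1],.028,q[2]);T=toolrot(r)
print('T',T.as_matrix().round(3))
for s in(.213,.093): print(s,o+r.apply([0,0,s]));delta(o+r.apply([0,0,s]),T)
E
```

```text
top 430 [ 0.5641  0.2551 33.512  35.1459] rms 0.000951753988777309
side 272 [ 0.5639  0.2565 34.1026 35.0461] rms 0.0012680995519310369
both 702 [ 0.5641  0.2555 33.5069 35.1397] rms 0.0011105302410586821
T [[ 0.683  0.552  0.478]
 [ 0.452 -0.834  0.317]
 [ 0.574  0.    -0.819]]
0.213 [0.46219681 0.18804206 0.20247939]
shift [-1.1246 -0.9404  0.0661] turn [-0.2046  0.1156  0.6485] deg 124.2 mm 440.2
0.093 [0.51958788 0.22603837 0.10418114]
shift [-1.2433 -0.7438  0.3936] turn [-0.2046  0.1156  0.6485] deg 124.2 mm 450.4
```

Request:
{"api": "servo_tool", "payload": {"series": [[[-0.9,-0.8,-0.1,0,0,0.45,1],[-0.9,-0.8,-0.1,0,0,0.45,1],[-0.9,-0.8,-0.1,0,0,0.45,1],[-0.9,-0.8,-0.1,0,0,0.45,1],[-0.9,-0.8,-0.1,0,0,0.45,1],[-0.9,-0.8,-0.1,0,0,0.45,1],[-0.9,-0.8,-0.1,0,0,0.45,1],[-0.9,-0.8,-0.1,0,0,0.45,1],[-0.9,-0.8,-0.1,0,0,0.45,1],[-0.9,-0.8,-0.1,0,0,0.45,1],[-0.9,-0.8,-0.1,0,0,0.45,1],[-0.9,-0.8,-0.1,0,0,0.45,1]]]}}

```text
time_s: 1.25
tool_pos: [0.4197, 0.2544, 0.2528]
tool_rot: [180.0, -0.0, 73.3]
force: [-0.0, -0.4, 0.0]
grip_width: 0.0872
grasp_force: 0.0
```

```bash
cat > g.py <<'E'
from h import *
import sys
o,r=rodpose(.564,.2555,.028,33.5);T=toolrot(r)
for s in map(float,sys.argv[1:]): delta(o+r.apply([0,0,s]),T)
b=get_obs();print(b['time_s'],b['tool_pos'].round(4),b['tool_rot'].round(2),b['qpos'].round(1),b['force'].round(1),b['grip_width'],b['grasp_force'])
E
python3 g.py .213 .093
```

```text
shift [-0.1712  0.1991  0.1677] turn [-0.0675  0.1862  0.2138] deg 52.5 mm 93.5
shift [0.0049 0.3458 0.4955] turn [-0.0675  0.1862  0.2138] deg 52.5 mm 181.3
1.25 [0.4197 0.2544 0.2528] [ 1.800e+02 -5.000e-02  7.326e+01] [-47.   -2.2  12.4 102.9   0.5  79.3 -51.5] [-0.  -0.4  0. ] 0.08719345788642949 0.0
```

Request:
{"api": "servo_tool", "payload": {"series": [[[-0.123,0.24,0.1,-0.0675,0.1862,0.2138,1],[-0.123,0.24,0.1,-0.0675,0.1862,0.2138,1],[-0.123,0.24,0.1,-0.0675,0.1862,0.2138,1],[-0.123,0.24,0.2,-0.0675,0.1862,0.2138,1],[-0.123,0.24,0.258,-0.0675,0.1862,0.2138,1],[-0.123,0.24,0.258,-0.0675,0.1862,0.2138,1],[-0.123,0.24,0.258,-0.0675,0.1862,0.2138,1],[-0.123,0.24,0.258,-0.0675,0.1862,0.2138,1],[-0.123,0.24,0.258,-0.0675,0.1862,0.2138,1],[-0.123,0.24,0.258,-0.0675,0.1862,0.2138,1]]]}}

```text
time_s: 2.08
tool_pos: [0.4853, 0.2005, 0.1698]
tool_rot: [-179.9, -34.7, 33.8]
force: [-0.3, -0.6, -0.4]
grip_width: 0.087
grasp_force: 0.0
```

```bash
python3 g.py .18 .093; python3 - <<'E'
from h import *
c=shot('wrist');save('wrist1',c['frame'],1.2)
E
```

```text
shift [-0.0093 -0.0083 -0.0292] turn [-0.0015  0.0017  0.0012] deg 0.5 mm 9.5
shift [-0.0077 -0.007   0.2608] turn [-0.0015  0.0017  0.0012] deg 0.5 mm 78.3
2.0833 [0.4853 0.2005 0.1698] [-179.88  -34.69   33.76] [ -8.  -17.3 -10.  132.9 -22.4  32.2 -59.1] [-0.3 -0.6 -0.4] 0.08702309148962786 0.0
```

View pics/wrist1.png

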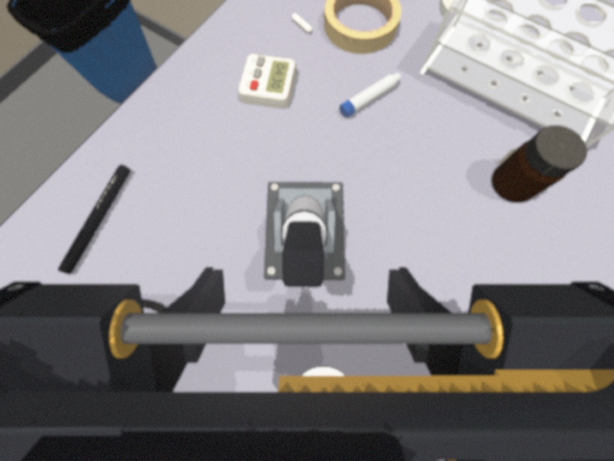

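The wrist view shows the handle at (303,250), centred between the fingers at x≈(205,400). I'll move in along the axis.

Request:
{"api": "servo_tool", "payload": {"series": [[[-0.007,-0.007,0.04,-0.0015,0.0017,0.0012,1],[-0.007,-0.007,0.08,-0.0015,0.0017,0.0012,1],[-0.007,-0.007,0.12,-0.0015,0.0017,0.0012,1],[-0.007,-0.007,0.16,-0.0015,0.0017,0.0012,1],[-0.007,-0.007,0.2,-0.0015,0.0017,0.0012,1],[-0.007,-0.007,0.2,-0.0015,0.0017,0.0012,1]]]}}

```text
time_s: 2.63
tool_pos: [0.511, 0.2221, 0.1188]
tool_rot: [-179.9, -34.9, 33.7]
force: [-0.3, 0.3, 0.1]
grip_width: 0.0868
grasp_force: 0.0
```

```bash
python3 g.py .093
```

```text
shift [-0.0026  0.005   0.0577] turn [-0.0011  0.0008  0.0011] deg 0.3 mm 17.4
2.6333 [0.511  0.2221 0.1188] [-179.94  -34.86   33.74] [-10.   -8.5 -10.9 132.9 -23.1  22.8 -58.8] [-0.3  0.3  0.1] 0.08681309336803643 0.0
```

Request:
{"api": "servo_tool", "payload": {"series": [[[-0.0026,0.005,0.03,-0.001,0.001,0.001,1],[-0.0026,0.005,0.057,-0.001,0.001,0.001,1],[-0.0026,0.005,0.057,-0.001,0.001,0.001,0],[-0.0026,0.005,0.057,-0.001,0.001,0.001,0],[-0.0026,0.005,0.057,-0.001,0.001,0.001,0],[-0.0026,0.005,0.057,-0.001,0.001,0.001,0],[-0.0026,0.005,0.057,-0.001,0.001,0.001,0],[-0.0026,0.005,0.057,-0.001,0.001,0.001,0],[-0.0026,0.005,0.057,-0.001,0.001,0.001,0],[-0.0026,0.005,0.057,-0.001,0.001,0.001,0]]], "grip_force": 45}}

```text
time_s: 3.47
tool_pos: [0.5202, 0.2254, 0.1064]
tool_rot: [179.9, -35.2, 33.5]
force: [-0.1, -0.3, 0.3]
grip_width: 0.0413
grasp_force: 0.0
```

```bash
python3 g.py .15 .093
```

```text
shift [-0.0042 -0.0027 -0.1844] turn [ 0.0005 -0.0013 -0.0001] deg 0.2 mm 55.3
shift [-0.005  -0.003   0.0056] turn [ 0.0005 -0.0013 -0.0001] deg 0.2 mm 2.4
3.4667 [0.5202 0.2254 0.1064] [179.93 -35.23  33.47] [-10.2  -6.2 -11.1 132.8 -23.7  20.1 -58.3] [-0.1 -0.3  0.3] 0.041297531183498645 0.0
```

Request:
{"api": "servo_tool", "payload": {"series": [[[-0.004,0,0,0,0,0,0],[-0.004,0,0,0,0,0,0],[-0.004,0,0,0,0,0,0],[-0.004,0,0,0,0,0,0],[-0.004,0,0,0,0,0,0],[-0.004,0,0,0,0,0,0]]]}}

```text
time_s: 3.97
tool_pos: [0.5192, 0.2249, 0.1053]
tool_rot: [179.9, -35.2, 33.5]
force: [-2.2, -0.8, 0.1]
grip_width: 0.0256
grasp_force: 45.0
```

Request:
{"api": "servo_tool", "payload": {"series": [[[0,0,-0.03,0,0,0,0],[0,0,-0.06,0,0,0,0],[0,0,-0.1,0,0,0,0],[0,0,-0.14,0,0,0,0],[0,0,-0.18,0,0,0,0],[0,0,-0.21,0,0,0,0],[0,0,-0.21,0,0,0,0]]]}}

```text
time_s: 4.55
tool_pos: [0.4888, 0.2044, 0.1588]
tool_rot: [179.9, -35.3, 33.5]
force: [1.0, 0.5, -1.8]
grip_width: 0.0256
grasp_force: 45.0
```

```bash
python3 g.py .093; python3 - <<'E'
from h import *
# target: rod upright, 0.24 face height above table near present xy, tool yaw keep 33.5
from scipy.spatial.transform import Rotation as R
T=R.from_euler('xyz',[180,0,33.5],degrees=True)
delta(get_obs()['tool_pos']+[.06,-.04,.10],T)
b=get_obs();print('up in tool axes /300mm per 100mm',R.from_euler('xyz',b['tool_rot'],degrees=True).inv().apply([0,0,.1])/.3)
E
```

```text
shift [-0.0034 -0.0042  0.221 ] turn [ 0.0008 -0.0019 -0.0001] deg 0.4 mm 66.3
4.55 [0.4888 0.2044 0.1588] [179.86 -35.34  33.49] [ -8.7 -16.2 -10.2 133.8 -22.5  29.3 -59.5] [ 1.   0.5 -1.8] 0.025636225172459434 44.989604372531176
shift [ 0.2688  0.2221 -0.2175] turn [ 0.0008 -0.1963 -0.0003] deg 35.3 mm 123.3
up in tool axes /300mm per 100mm [ 0.19279007  0.00064553 -0.27192404]
```

Request:
{"api": "servo_tool", "payload": {"series": [[[0.06,0,-0.1,0,0,0,0],[0.15,0.03,-0.2,0,0,0,0],[0.24,0.1,-0.26,0,-0.03,0,0],[0.307,0.222,-0.272,0,-0.07,0,0],[0.307,0.222,-0.272,0,-0.1,0,0],[0.307,0.222,-0.272,0,-0.13,0,0],[0.307,0.222,-0.272,0,-0.16,0,0],[0.307,0.222,-0.272,0.0008,-0.196,0,0],[0.307,0.222,-0.272,0.0008,-0.196,0,0],[0.307,0.222,-0.272,0.0008,-0.196,0,0]]]}}

```text
time_s: 5.38
tool_pos: [0.5497, 0.1661, 0.2741]
tool_rot: [-179.8, 0.2, 33.6]
force: [0.1, 0.1, -2.3]
grip_width: 0.0258
grasp_force: 45.0
```

```bash
python3 - <<'E'
from h import *
T=R.from_euler('xyz',[180,0,33.5],degrees=True)
b=get_obs();print(b['time_s'],b['tool_pos'],b['qpos'].round(1),b['force'])
delta([.495,-.2595,b['tool_pos'][2]],T)
c=shot('side');w=cloud(c);save('side2',c['frame'][60:320,130:400],2);np.savez('side2.npz',f=c['frame'],w=w)
p=b['tool_pos'];ww=w.reshape(-1,3);m=(np.hypot(ww[:,0]-p[0],ww[:,1]-p[1])<.025)&(ww[:,2]<p[2]-.005)
q=ww[m];print('lowest rod pts',np.sort(q[q[:,2]>.04][:,2])[:10])
for z in np.arange(p[2]-.09,p[2]-.03,.01):
    k=q[abs(q[:,2]-z)<.005]
    if len(k)>5: print(z.round(3),len(k),k.mean(0))
E
```

```text
5.3833 [0.54966817 0.16607422 0.27410173] [ -7.5   8.8 -13.4  89.1   1.9  82.6 -77.4] [ 0.08908416  0.07213763 -2.31341766]
shift [-9.3610e-01  1.0813e+00 -9.0000e-04] turn [-0.0013  0.0012  0.0004] deg 0.3 mm 429.1
lowest rod pts [0.17874559 0.18000568 0.18025694 0.18071408 0.18139685 0.18172307
 0.18172839 0.18185973 0.18194785 0.18224833]
0.184 43 [0.54463695 0.1530462  0.18491634]
0.194 51 [0.54521739 0.15362099 0.1940894 ]
0.204 53 [0.54424119 0.15333868 0.20427003]
0.214 48 [0.54450667 0.15271679 0.21411557]
0.224 58 [0.54502372 0.15293342 0.22402661]
0.234 51 [0.54562751 0.15321026 0.23423269]
```

View pics/side2.png

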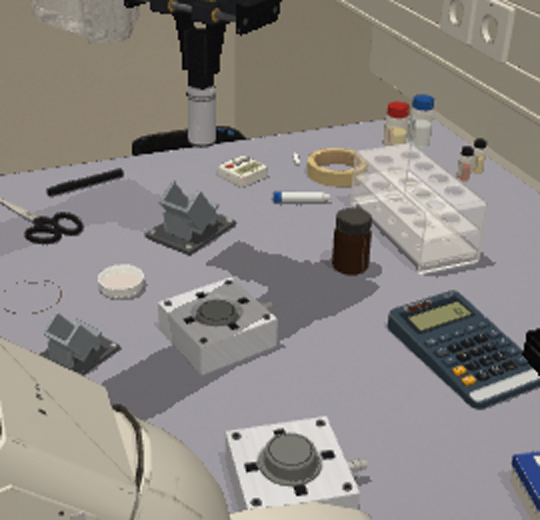

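The side crop shows the rod upright in the gripper, with its face at about (202,135). The unfinished holder with its proud retainer is at (290,455). I'll check clearance to the microscope before moving over.

```bash
python3 - <<'E'
from h import *
for n in('top0','side0'):
    w=np.load(n+'.npz')['w'].reshape(-1,3);w=w[~np.isnan(w[:,0])]
    for zz in(.1,.2,.3,.4):
        q=w[(w[:,2]>zz)&(w[:,2]<zz+.1)&(w[:,1]<-.1)&(w[:,0]>0)]
        if len(q): 
            d=np.hypot(q[:,0]-.495,q[:,1]+.26);i=d.argmin();print(n,zz,len(q),d[i].round(3),q[i].round(3),q.min(0).round(2),q.max(0).round(2))
E
```

```text
top0 0.1 3383 0.199 [ 0.445 -0.453  0.12 ] [ 0.24 -0.52  0.1 ] [ 1.   -0.32  0.19]
side0 0.1 3648 0.222 [ 0.415 -0.467  0.135] [ 0.23 -0.53  0.1 ] [ 1.03 -0.1   0.2 ]
side0 0.2 9192 0.239 [ 0.461 -0.497  0.205] [ 0.25 -0.55  0.2 ] [ 1.04 -0.1   0.3 ]
side0 0.3 14160 0.287 [ 0.327 -0.492  0.334] [ 0.19 -0.56  0.3 ] [ 1.13 -0.1   0.4 ]
side0 0.4 11777 0.32 [ 0.256 -0.473  0.402] [ 0.16 -0.55  0.4 ] [ 0.26 -0.46  0.47]
```

Request:
{"api": "servo_tool", "payload": {"series": [[[-0.1,0.1,0,0,0,0,0],[-0.2,0.2,0,0,0,0,0],[-0.3,0.3,0,0,0,0,0],[-0.38,0.4,0,0,0,0,0],[-0.45,0.5,0,0,0,0,0],[-0.53,0.6,0,0,0,0,0],[-0.62,0.7,0,0,0,0,0],[-0.7,0.8,0,0,0,0,0],[-0.78,0.9,0,0,0,0,0],[-0.85,0.97,0,0,0,0,0],[-0.86,1.0,0,0,0,0,0],[-0.86,1.0,0,-0.0013,0.0012,0,0]]]}}

```text
time_s: 6.43
tool_pos: [0.4976, -0.2317, 0.2777]
tool_rot: [179.7, -0.3, 33.1]
force: [0.1, 0.6, -2.2]
grip_width: 0.0253
grasp_force: 45.0
```

```bash
cat > p.py <<'E'
from h import *
import sys
b=get_obs();print(b['time_s'],b['tool_pos'].round(4),b['tool_rot'].round(2),b['qpos'].round(1),b['force'].round(1),b['grip_width'])
delta([.495,-.2595,float(sys.argv[1])],R.from_euler('xyz',[180,0,33.5],degrees=True))
E
python3 p.py .17
```

```text
6.4333 [ 0.4976 -0.2317  0.2777] [179.66  -0.27  33.05] [ 16.2   4.4   6.4  93.4  -0.5  81.8 -34.3] [ 0.1  0.6 -2.2] 0.025297134351148012
shift [-0.0594  0.0707  0.359 ] turn [ 0.0019 -0.0015 -0.0025] deg 0.6 mm 111.2
```

Request:
{"api": "servo_tool", "payload": {"series": [[[-0.059,0.071,0.05,0.0019,-0.0015,-0.0025,0],[-0.059,0.071,0.12,0.0019,-0.0015,-0.0025,0],[-0.059,0.071,0.2,0.0019,-0.0015,-0.0025,0],[-0.059,0.071,0.27,0.0019,-0.0015,-0.0025,0],[-0.059,0.071,0.33,0.0019,-0.0015,-0.0025,0],[-0.059,0.071,0.355,0.0019,-0.0015,-0.0025,0],[-0.059,0.071,0.355,0.0019,-0.0015,-0.0025,0],[-0.059,0.071,0.355,0.0019,-0.0015,-0.0025,0]]]}}

```text
time_s: 7.1
tool_pos: [0.4971, -0.2543, 0.1713]
tool_rot: [-179.9, 0.0, 34.0]
force: [0.4, -0.4, -1.8]
grip_width: 0.0258
grasp_force: 45.0
```

```bash
python3 p.py .15; python3 - <<'E'
from h import *
b=get_obs();c=shot('side');w=cloud(c);np.savez('side3.npz',f=c['frame'],w=w)
k=np.array(c['rotation']).T@(np.array([.495,-.26,.08])-c['origin']);u=int(k[0]/k[2]*c['fx']+c['cx']);v=int(k[1]/k[2]*c['fy']+c['cy']);print(u,v)
save('side3',c['frame'][max(0,v-80):v+70,max(0,u-80):u+80],4)
E
```

```text
7.1 [ 0.4971 -0.2543  0.1713] [-1.7986e+02  3.0000e-02  3.3980e+01] [ 17.8   9.1   7.3 100.5  -1.3  70.6 -30.6] [ 0.4 -0.4 -1.8] 0.025785667704240917
shift [-0.0155  0.0105  0.0708] turn [-0.0008  0.0002  0.0027] deg 0.5 mm 22.0
275 274
```

View pics/side3.png

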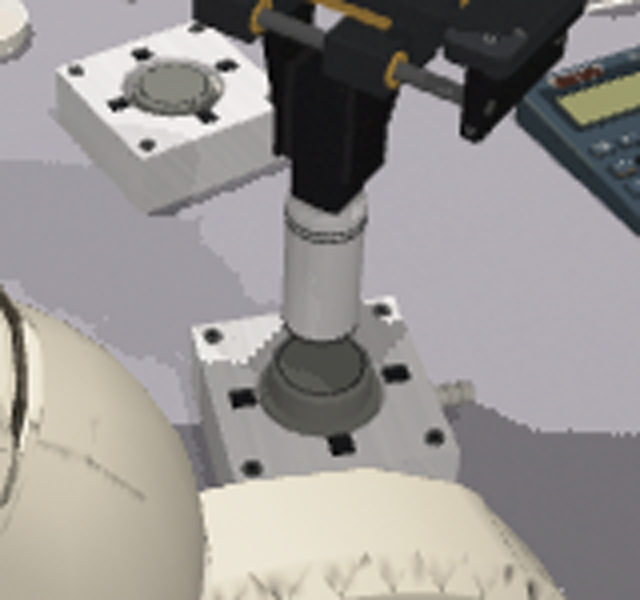

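The crop shows the rod, bottom face near (320,330), just above the retainer top at (320,360). I'll correct xy and settle before pressing.

Request:
{"api": "servo_tool", "payload": {"series": [[[-0.0155,0.0105,0,-0.0008,0,0,0],[-0.0155,0.0105,0,-0.0008,0,0,0],[-0.0155,0.0105,0.02,-0.0008,0,0,0],[-0.0155,0.0105,0.03,-0.0008,0,0,0],[-0.0155,0.0105,0.03,-0.0008,0,0,0],[-0.0155,0.0105,0.03,-0.0008,0,0,0]]]}}

```text
time_s: 7.65
tool_pos: [0.4945, -0.2601, 0.1607]
tool_rot: [-179.9, 0.1, 33.9]
force: [0.4, -0.1, -2.2]
grip_width: 0.0259
grasp_force: 45.0
```

```bash
python3 p.py .15; python3 - <<'E'
from h import *
b=get_obs();p=b['tool_pos'];c=shot('side');ww=cloud(c).reshape(-1,3)
q=ww[(np.hypot(ww[:,0]-p[0],ww[:,1]-p[1])<.03)]
for z in np.arange(.045,.15,.01):
    k=q[abs(q[:,2]-z)<.005]
    if len(k)>5: print(z.round(3),len(k),k.mean(0).round(4))
a=ww[(np.hypot(ww[:,0]-p[0],ww[:,1]-p[1])<.0195)];print(np.sort(a[a[:,2]>.058][:,2])[:8])
E
```

```text
7.65 [ 0.4945 -0.2601  0.1607] [-1.799e+02  1.400e-01  3.394e+01] [ 18.2   9.6   7.5 101.2  -1.3  69.4 -30. ] [ 0.4 -0.1 -2.2] 0.02591596345795167
shift [ 0.0026 -0.0006  0.0356] turn [-0.0005  0.0008  0.0024] deg 0.5 mm 10.7
0.045 115 [ 0.4853 -0.2743  0.0444]
0.055 241 [ 0.4908 -0.2693  0.0546]
0.065 19 [ 0.4866 -0.2716  0.0684]
0.075 75 [ 0.4867 -0.2716  0.0751]
0.085 81 [ 0.4877 -0.2719  0.0849]
0.095 78 [ 0.4875 -0.2724  0.0949]
0.105 81 [ 0.4881 -0.2722  0.1049]
0.115 80 [ 0.4868 -0.272   0.1149]
0.125 85 [ 0.4877 -0.2721  0.1249]
0.135 109 [ 0.4882 -0.2713  0.1355]
0.145 98 [ 0.4892 -0.2687  0.1437]
[0.05882815 0.05893781 0.06651364 0.06676919 0.06711485 0.06768113
 0.06782939 0.06789487]
```

Request:
{"api": "servo_tool", "payload": {"series": [[[0.0026,-0.001,0.012,0,0,0,0],[0.0026,-0.001,0.022,0,0,0,0],[0.0026,-0.001,0.03,0,0,0,0],[0.0026,-0.001,0.036,0,0,0,0],[0.0026,-0.001,0.042,0,0,0,0],[0.0026,-0.001,0.048,0,0,0,0]]]}}

```text
time_s: 8.2
tool_pos: [0.4955, -0.2598, 0.1484]
tool_rot: [-180.0, 0.1, 33.9]
force: [-2.1, 0.9, 10.6]
grip_width: 0.0259
grasp_force: 45.0
```

Request:
{"api": "servo_tool", "payload": {"series": [[[0,0,0.006,0,0,0,0],[0,0,0.012,0,0,0,0],[0,0,0.018,0,0,0,0],[0,0,0.024,0,0,0,0],[0,0,0.03,0,0,0,0],[0,0,0.03,0,0,0,0]]]}}

```text
time_s: 8.7
tool_pos: [0.4946, -0.2594, 0.1367]
tool_rot: [-179.9, 0.2, 33.9]
force: [-0.7, 0.0, -2.4]
grip_width: 0.0259
grasp_force: 45.0
```

Request:
{"api": "servo_tool", "payload": {"series": [[[0,0,0.004,0,0,0,0],[0,0,0.008,0,0,0,0],[0,0,0.011,0,0,0,0],[0,0,0.011,0,0,0,0]]]}}

```text
time_s: 9.03
tool_pos: [0.495, -0.2596, 0.1347]
tool_rot: [-179.9, 0.1, 33.9]
force: [-0.9, 0.6, 1.6]
grip_width: 0.0261
grasp_force: 45.0
```

Request:
{"api": "servo_tool", "payload": {"series": [[[0,0,0.004,0,0,0,0],[0,0,0.007,0,0,0,0],[0,0,0.007,0,0,0,0]]]}}

```text
time_s: 9.28
tool_pos: [0.4951, -0.2596, 0.1347]
tool_rot: [-180.0, 0.1, 33.9]
force: [-5.0, 2.1, 12.6]
grip_width: 0.0257
grasp_force: 45.0
```

Rigid stop reached at face ≈ 40 mm, so the retainer is home. Now I'll lift and check.

Request:
{"api": "servo_tool", "payload": {"series": [[[0,0,-0.03,0,0,0,0],[0,0,-0.1,0,0,0,0],[0,0,-0.18,0,0,0,0],[0,0,-0.25,0,0,0,0],[0,0,-0.25,0,0,0,0]]]}}

```text
time_s: 9.7
tool_pos: [0.498, -0.2609, 0.2121]
tool_rot: [179.6, -0.2, 33.9]
force: [0.2, -0.4, -0.4]
grip_width: 0.0258
grasp_force: 45.0
```

```bash
python3 - <<'E'
from h import *
b=get_obs();print(b['time_s'],b['tool_pos'],b['force'])
c=shot('side');ww=cloud(c).reshape(-1,3)
q=ww[np.hypot(ww[:,0]-.495,ww[:,1]+.26)<.022];q=q[q[:,2]<.08];print('retainer top',len(q),np.percentile(q[:,2],[5,50,95]))
t=np.load('top0.npz')['w'].reshape(-1,3);t=t[(np.hypot(t[:,0]-.6,t[:,1]+.13)<.05)];print('place area',len(t),np.nanpercentile(t[:,2],[0,50,100]))
T=R.from_euler('xyz',[180,0,33.9],degrees=True)
delta([.6,-.13,.215],T);delta([.6,-.13,.11],T)
E
```

```text
9.7 [ 0.49797288 -0.26091103  0.21213961] [ 0.22954567 -0.41493605 -0.36414181]
retainer top 333 [0.03655159 0.04017344 0.04195921]
place area 1340 [-0.00553188  0.00045662  0.00809816]
shift [ 0.5277 -0.1689 -0.0179] turn [ 0.0012 -0.0003  0.0002] deg 0.2 mm 166.3
shift [ 0.5274 -0.1702  0.3321] turn [ 0.0012 -0.0003  0.0002] deg 0.2 mm 193.8
```

Request:
{"api": "servo_tool", "payload": {"series": [[[0.12,-0.04,0,0,0,0,0],[0.24,-0.08,0,0,0,0,0],[0.36,-0.12,0,0,0,0,0],[0.46,-0.15,0,0,0,0,0],[0.527,-0.169,0.04,0,0,0,0],[0.527,-0.169,0.12,0,0,0,0],[0.527,-0.169,0.2,0,0,0,0],[0.527,-0.169,0.28,0,0,0,0],[0.527,-0.169,0.33,0.001,0,0,0],[0.527,-0.169,0.33,0.001,0,0,0],[0.527,-0.169,0.33,0.001,0,0,0]]]}}

```text
time_s: 10.67
tool_pos: [0.5964, -0.1291, 0.1059]
tool_rot: [-179.6, 0.3, 33.9]
force: [-0.3, -0.1, -1.2]
grip_width: 0.0257
grasp_force: 45.0
```

```bash
python3 - <<'E'
from h import *
b=get_obs();p=b['tool_pos'];print(b['time_s'],p,b['tool_rot'],b['force'])
delta([.6,-.13,.097],R.from_euler('xyz',[180,0,33.9],degrees=True))
for n in('top','side'):
    c=shot(n);ww=cloud(c).reshape(-1,3);a=ww[(np.hypot(ww[:,0]-p[0],ww[:,1]-p[1])<.024)&(ww[:,2]<.1)]
    for lo in(.03,.05,.07):
        k=a[(a[:,2]>lo)&(a[:,2]<lo+.02)];print(n,lo,len(k),k.mean(0).round(4) if len(k) else 0)
    print(np.sort(a[a[:,2]>.005][:,2])[:6])
E
```

```text
10.6667 [ 0.59644653 -0.12912222  0.1058533 ] [-179.6097862     0.29024263   33.92615331] [-0.28944173 -0.09388025 -1.16027548]
shift [0.0083 0.0092 0.0294] turn [-0.0022  0.0016  0.0001] deg 0.5 mm 9.6
top 0.03 0 0
top 0.05 0 0
top 0.07 0 0
[]
side 0.03 125 [ 0.5897 -0.1405  0.0404]
side 0.05 115 [ 0.59   -0.1408  0.0605]
side 0.07 147 [ 0.5916 -0.14    0.0811]
[0.01382998 0.01399494 0.01455286 0.01472328 0.01476829 0.01481017]
```

Request:
{"api": "servo_tool", "payload": {"series": [[[0,0,0.01,0,0,0,0],[0,0,0.02,0,0,0,0],[0,0,0.027,0,0,0,0],[0,0,0.033,0,0,0,0],[0,0,0.033,0,0,0,0],[0,0,0.033,0,0,0,0]]]}}

```text
time_s: 11.27
tool_pos: [0.5978, -0.1293, 0.0982]
tool_rot: [-179.8, 0.1, 33.9]
force: [-0.2, -0.1, -2.8]
grip_width: 0.0259
grasp_force: 45.0
```

Request:
{"api": "servo_tool", "payload": {"series": [[[0,0,0.005,0,0,0,0],[0,0,0.009,0,0,0,0],[0,0,0.013,0,0,0,0],[0,0,0.013,0,0,0,0]]]}}

```text
time_s: 11.6
tool_pos: [0.598, -0.1293, 0.0947]
tool_rot: [-179.8, 0.1, 33.9]
force: [-0.7, 0.6, 0.5]
grip_width: 0.0259
grasp_force: 45.0
```

Request:
{"api": "servo_tool", "payload": {"series": [[[0,0,0.001,0,0,0,0],[0,0,0.001,0,0,0,0.4],[0,0,0.001,0,0,0,0.5],[0,0,0.001,0,0,0,0.7],[0,0,0.001,0,0,0,0.9],[0,0,0.001,0,0,0,1],[0,0,0.001,0,0,0,1],[0,0,0.001,0,0,0,1],[0,0,0.001,0,0,0,1],[0,0,0.001,0,0,0,1],[0,0,0.001,0,0,0,1]]]}}

```text
time_s: 12.52
tool_pos: [0.5979, -0.1293, 0.094]
tool_rot: [-179.8, 0.1, 33.9]
force: [0.2, -1.0, 1.1]
grip_width: 0.0829
grasp_force: 0.0
```

Request:
{"api": "servo_tool", "payload": {"series": [[[0,0,-0.04,0,0,0,1],[0,0,-0.1,0,0,0,1],[0,0,-0.2,0,0,0,1],[0,0,-0.3,0,0,0,1],[0,0,-0.4,0,0,0,1],[0,0,-0.4,0,0,0,1],[0,0,-0.4,0,0,0,1],[0,0,-0.4,0,0,0,1]]]}}

```text
time_s: 13.18
tool_pos: [0.5982, -0.1295, 0.2143]
tool_rot: [-179.8, 0.1, 33.9]
force: [0.1, 0.1, -1.0]
grip_width: 0.087
grasp_force: 0.0
```

```bash
python3 - <<'E'
from h import *
b=get_obs();print(b['time_s'],b['tool_pos'],b['force'])
c=shot('side');save('side4',c['frame'],1.5);ww=cloud(c).reshape(-1,3)
a=ww[np.hypot(ww[:,0]-.598,ww[:,1]+.13)<.03]
for z in np.arange(.01,.15,.02):
    k=a[abs(a[:,2]-z)<.008];print(z.round(3),len(k),k.mean(0).round(4) if len(k) else 0)
E
```

```text
13.1833 [ 0.59820634 -0.12953919  0.2143451 ] [ 0.11068731  0.05022283 -1.03536207]
0.01 87 [ 0.5908 -0.1409  0.0099]
0.03 93 [ 0.5897 -0.1408  0.0302]
0.05 96 [ 0.5905 -0.1406  0.05  ]
0.07 124 [ 0.5912 -0.1398  0.0706]
0.09 87 [ 0.5916 -0.1375  0.0902]
0.11 94 [ 0.5925 -0.1377  0.1102]
0.13 95 [ 0.592  -0.1376  0.1299]
```

View pics/side4.png

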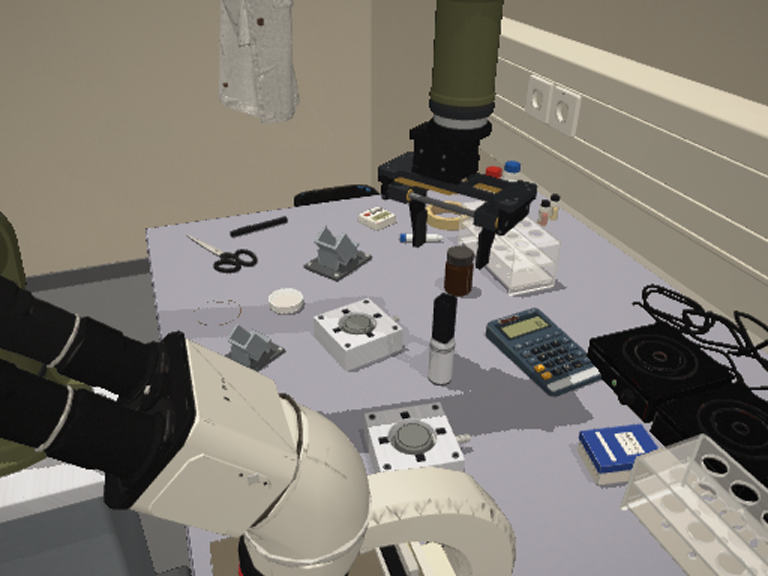

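The rod stands upright at (441,350), the retainer is flush at (413,435), and the gripper is clear. Nothing else on the bench has moved.

```bash
python3 -c "
from cell import env
print(env.sign_off())"
```

```text
the job is handed in; nothing more can be done
None
```

The retainer was pressed home and is flush, the rod stands upright on the open bench at about (0.598, -0.130) m with the gripper clear, and the job was handed in at about 13 s; the sign-off gave no verdict.

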